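# Load the sample carrier into its dock and lock it

## Robot

A 6-joint arm with a two-finger parallel gripper is mounted at the origin on a cart in front of the work surface, level with it; the furniture and walls round the work are solid. World frame = base frame: x ahead of the robot, y to its left, z up, the work surface at z = 0. Lengths are in m, angles in rad, forces in N, time in s.
With the tool pointing down it reaches from about 0.3 to 0.775 m from the base axis. Payload 14.6 kg.
Tool frame: the origin (TCP) lies midway between the tips of the shut fingers; the grasp point (between the pads) lies 19 mm behind it; z points along the fingers, y is the line along which they close (so a half turn about z gives the same grasp; the last joint's range is limited). The gripper opens to 94 mm and grips with 3 to 60 N. Pads are 16 mm wide; open, the fingers measure 119 mm over their backs; the gripper's body (75 mm by 177 mm) begins 78 mm behind the grasp point.
Start: joints at [-1.333, 0.3, 1.521, -0, 1.321, -0.067], TCP at [0.165, -0.525, 0.205] pointing down, gripper open.
Joint ranges: [-3.03, 3.03], [-0.79, 2.21], [0.23, 2.52], [-1.04, 4.18], [0, 3.07], [-2.55, 2.55]. Speed limits (rad/s): [2.22, 2.22, 2.57, 3.14, 3.14, 3.14].

## Interface

Orientations are given as [roll, pitch, yaw] about the fixed x, y, z axes, in that order (R = Rz(yaw) Ry(pitch) Rx(roll)).
In Python, from station import ctrl gives the robot as it stands. The module is installed in compiled form; this text tells all that it offers.
- The arm moves only by the tool servo_tool, never from a script. Its argument "plan" is a list of rows, each a list of 7 numbers: the opening in per cent of the stroke, from 0 (shut) to 100 (fully open), then the shift along the tool's x, y, z in m, then the turn, a rotation vector about the tool's x, y, z in rad. A call has exactly 8 rows; each row shifts and turns the commanded pose from where the row before left it, along the tool's axes as they then stand; what a row does not reach is not made up. A row lasts 1/8 s, in which the tool goes at most 62.5 mm and 10.7 degrees, less where a joint would pass 70% of its speed; a pose out of reach is approached as far as the arm can. A call with a gripper value outside its range is refused whole. The fingers move at their own pace and stop on an object; "force" is the grip in N (left out, the last holds). Time passes only in rows, so rows that do not move let the fingers close, or fill a call up. It gives the time, the measured TCP pose, the force, the opening and the grip force at its end, in the units of the state.
- ctrl.get_obs(): the state, without advancing time (a new reading comes with each control period).
- ctrl.camera(name): name is "scene" or "top" or "wrist"; returns a dict with "pixels" (480x640x3 uint8, red, green, blue), "z_map" (480x640 float32, m along the optical axis (not along the pixel's ray), 0 where there is no reading), "mtx" (3x3 intrinsics, pixels), "pose" (4x4, takes a point from camera to world coordinates). Camera axes: x right, y up, looking along -z (the intrinsics and any distortion apply to the point x, -y, -z); pixel columns grow to the right and rows downward; lengths in m; the calibration is good to about 2 mm. A picture is of the moment at which its call begins.
- ctrl.hand_in(): hands the job in; it is judged then, once.
The state is a dict: "time_s": time; "qpos": joint angles; "joint_vel": joint speeds; "tau": joint torques, N m; "ee_pos": TCP position; "eef_rot": TCP orientation; "force": force on the tool from outside, world axes, zero at the start; "moment": the same for the moment, N m; "grip_width": finger opening in m; "grip_force": force on a finger pad.
Only numpy, scipy, OpenCV 4.12 (cv2) and the standard library are available. Lean on these libraries where they do the work, as an engineer would, in place of code of your own. Each camera call takes 0.05 s, during which the arm holds its last target. There are 200 camera calls.

## Task

Load the sample carrier into its dock: with your fingertips, gently push it by its end plate along the rails until you feel it drop into the notches, then push the slide catch fully across over its edge so it cannot lift out, and move clear. Nothing here needs gripping and nothing may be lifted; keep your fingers off the tube rack and vials that ride on the carrier and off the things around the dock.

Things in the scene. Friction and masses are not known exactly. Their poses are not given: they have to be found in the camera images.
- dock: Dock fixed on the table: 354 x 90 mm base, two grey rails (tops at z = 24 mm, y = +-27 mm), 36 mm high side fences. Origin on the table under its middle; x along the rails in the push direction (roughly to the robot's right), y away from the robot. Each rail has two notches 24 mm long, 6 mm deep, centred at x = -30 and +130 mm. Rails run from x = -170 mm to the end stop at +172 mm.
- carrier: Loose white board 210 x 70 x 6 mm, loaded 0.55 to 0.85 kg, on the rails between the fences, axes as the dock's. Origin under its middle, level with the undersides of its four keys (18 x 8 x 5 mm, at x = +-80, y = +-27 mm); board top 11 mm above it. Origin 24 mm above the table while sliding (friction 1 to 4 N), 19 mm when dropped in.
- carrier_home (a point): Where the carrier's origin lies when its keys have dropped into the notches (along the rails it has 3 mm play either way): dock x = +50 mm, 19 mm above the table. There the walls of the notches stop it from sliding on, so the pushing force rises at once: 10 N is plenty.
- carrier_push (a point): Middle of the outer face of the carrier's upright end plate, the face to push along the dock's +x: 44 mm wide, 6 mm thick, reaching 11 mm above and below this point. At x = -105, y = 0, z = 23 mm in the carrier's frame.
- catch (a joint): Slide catch on the dock's robot side, at dock x = -25 mm: a steel bar in a slotted block. 0 = pulled back, 0.022 m = fully across, its nose 19 mm over the carrier's edge. It slides along the dock's +y with 2 N of friction and stays where left. It passes 2 mm over the dropped carrier's board but is blocked by the edge of a carrier still riding on its keys.
- catch_push (a point): Middle of the outer (robot-side) face of the catch's upright black thumb plate, the face to push along the dock's +y: 20 mm wide along the dock's x, 5 mm thick, 51 mm above the table, the plate's top 60 mm. The catch block under it is 41 mm high and reaches to dock y = -80 mm.
- rack: Yellow tube rack 112 x 46 x 32 mm with five capped microtubes (tops 42 mm above the rack's underside), loose in a low frame on the carrier, 8 mm ahead of its middle. Origin at the centre of its underside, which lies on the board.
- vial_near: Glass vial with white ribbed cap, 24 mm wide, 32 mm high, standing loose in the robot-side cup at the front end of the carrier. Origin at the centre of its underside.
- vial_far: The same vial in the far cup beside it. Origin at the centre of its underside.
- coverslip_box: White flat box 34 x 34 x 16 mm loose on the table to the left, a bystander. Origin at the centre of its underside.
- petri_dish_1: Petri dish 60 mm wide, 14 mm high, pale yellow content, loose on the table to the right, a bystander. Origin at the centre of its underside.
- wash_jar: Squat white jar with red lid, 44 mm wide, 48 mm high, loose on the table at the right front of the dock, a bystander. Origin at the centre of its underside.
Mind the look-alikes: they are no part of the job. There is more than one size of the carrier; the one meant has the size given above.

How it is judged:
On the way:
1. the carrier has dropped into its notches while the catch is still back (z of carrier in the frame of dock below 0.0206 m and x of carrier in the frame of dock between 0.0455 and 0.0545 m and angle between carrier's own z axis and vertical below 0.015 rad and value of joint catch below 0.01 m), for 0.2 s.
At the end, for the whole second after the job is handed in: The carrier lies level on the rails, dropped into all four notches (origin within 4.5 mm of home along the dock and less than 20.6 mm above its foot, tilt under 0.015 rad), at rest; the catch is pushed across (over 19 of its 22 mm); rack and vials stand upright on the carrier (z of carrier in the frame of dock below 0.0206 m and x of carrier in the frame of dock between 0.0455 and 0.0545 m and angle between carrier's own z axis and vertical below 0.015 rad and value of joint catch above 0.019 m and linear speed of carrier below 0.01 m/s and angle between each of rack, vial_near, vial_far's own z axis and vertical below 0.1 rad); the robot touches nothing.
It fails at once if the carrier is lifted off its rails or tipped (z of carrier in the frame of dock above 0.031 m or angle between carrier's own z axis and vertical above 0.08 rad).
It fails at once if the carrier is driven past its notches (x of carrier in the frame of dock above 0.058 m).
It fails at once if the carrier or the catch is pushed hard (over 60 N) (contact force between the fingers and carrier above 60 N or contact force between the fingers and dock above 60 N).
It fails at once if the rack or a vial is handled, lifted or upset (contact force between any of the fingers, the arm and rack above 2 N or contact force between any of the fingers, the arm and vial_near above 2 N or contact force between any of the fingers, the arm and vial_far above 2 N or angle between any of rack, vial_near, vial_far's own z axis and vertical above 0.3 rad or z of any of rack, vial_near, vial_far in the frame of carrier above 0.021 m).
It fails at once if a bystander is moved (distance of any of coverslip_box, petri_dish_1, wash_jar from where it was at the start of the episode above 0.015 m).
It also fails if it takes over 45 s, if anything falls off the work surface, if the arm or the gripper's body presses on something with over 40 N, if the wrist force passes 120 N, or if a joint passes its speed limit or range.

## Working session

There is one attempt and no reset: what is moved stays moved. The work goes in short steps, Python scripts to look and compute and a tool call to move; the robot and the scene stay as the last step left them, time stands still between calls to the robot, and variables do not carry over. Pictures are saved under pics/ and viewed, at most 10 in all, crops included, and the job is handed in when it is done.

Besides the shell and the picture viewer there is one more tool, called after "Emit:" as name(argument=value, ...), one argument or row to a line, values as JSON. servo_tool: Moves the arm, as the interface text tells. Its arguments: {"type":"object","properties":{"plan":{"type":"array","items":{"type":"array","items":{"type":"number"}}},"force":{"type":"number"}},"required":["plan"]}

```bash
mkdir -p pics; cat > h.py <<'E'
import numpy as np, cv2
from station import ctrl
def snap(n):
    c=ctrl.camera(n); return c
def save(c,f,crop=None,s=1):
    im=c["pixels"][:,:,::-1]
    if crop: im=im[crop[1]:crop[3],crop[0]:crop[2]]
    cv2.imwrite("pics/"+f,cv2.resize(im,None,fx=s,fy=s,interpolation=cv2.INTER_CUBIC))
def cloud(c):
    K=c["mtx"];z=c["z_map"];v,u=np.mgrid[0:480,0:640]
    P=np.stack([(u-K[0,2])/K[0,0]*z,-(v-K[1,2])/K[1,1]*z,-z],-1)
    T=c["pose"];W=P@T[:3,:3].T+T[:3,3]; W[z==0]=np.nan
    return W
def ray(c,u,v,h):
    K=c["mtx"];T=c["pose"];d=T[:3,:3]@np.array([(u-K[0,2])/K[0,0],-(v-K[1,2])/K[1,1],-1.])
    return T[:3,3]+d*(h-T[2,3])/d[2]
E
python3 - <<'E'
from h import *
for n in("top","scene"):
    c=snap(n);save(c,n+"0.png");print(n,c["pose"].round(3).tolist(),c["mtx"].round(1).tolist())
    np.savez(n+"0.npz",**c)
o=ctrl.get_obs();print(o)
E
```

```text
top [[0.011, 0.998, -0.069, 0.446], [-0.999, 0.014, 0.031, -0.044], [0.032, 0.068, 0.997, 1.234], [0.0, 0.0, 0.0, 1.0]] [[475.2, 0.0, 321.2], [0.0, 475.2, 240.0], [0.0, 0.0, 1.0]]
scene [[-0.61, 0.494, -0.619, -0.322], [-0.792, -0.401, 0.461, 0.619], [-0.021, 0.772, 0.636, 0.984], [0.0, 0.0, 0.0, 1.0]] [[621.0, 0.0, 311.2], [0.0, 621.0, 240.4], [0.0, 0.0, 1.0]]
{'time_s': 0.1, 'qpos': array([-1.33260545e+00,  3.00400407e-01,  1.52150323e+00,  2.35332675e-05,
        1.32071102e+00, -6.65846406e-02]), 'joint_vel': array([-3.49627074e-05, -1.49640486e-03, -7.60582581e-04, -3.41239074e-04,
        4.77057840e-04,  3.88572467e-04]), 'tau': array([ 4.36982969e-03, -5.32633102e+01, -3.53280187e+01,  7.10854121e-02,
        2.34783569e-02, -7.55443648e-05]), 'ee_pos': array([ 0.16499981, -0.52442357,  0.20495804]), 'eef_rot': array([-3.14057443e+00, -9.07445374e-05,  3.04769635e-01]), 'force': array([ 0.16513388, -0.99038137,  0.17352476]), 'moment': array([-0.04580703,  0.04261845, -0.03564735]), 'grip_force': 0.0, 'grip_width': 0.09384359611432191}
```

View pics/top0.png

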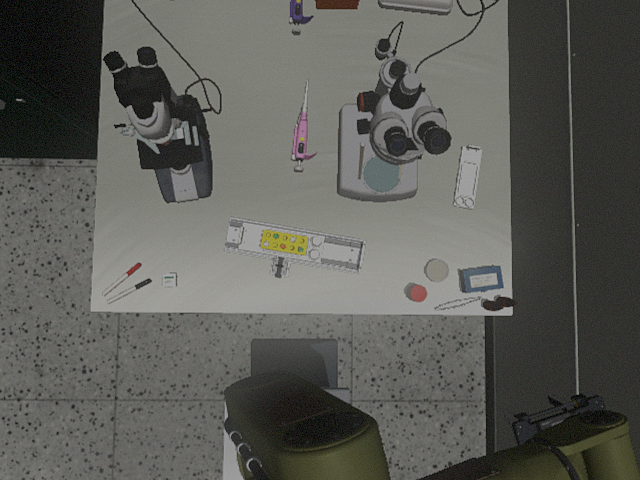

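View pics/scene0.png

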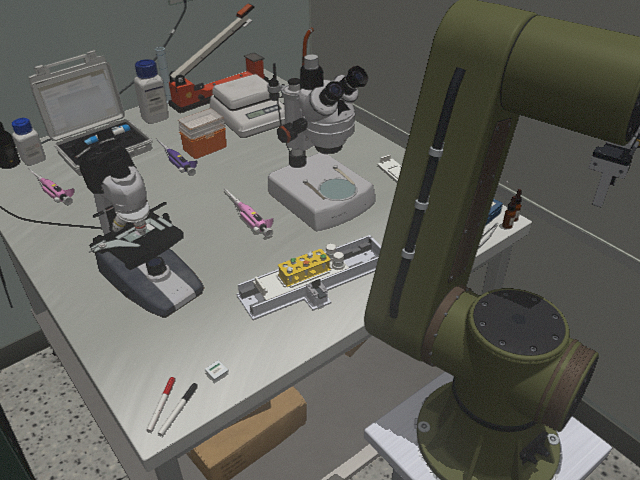

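Top view: the dock with its white carrier is at px (225–365, 218–272), with the yellow rack at (284,242), vials at (316,246) and the black catch plate at (280,266). The look-alike is a smaller white board lying outside the dock at (467,177). The one meant is the board on the rails carrying the rack. Next I'll take an enlarged crop and measure.

```bash
cat > m.py <<'E'
from h import *
c=dict(np.load("top0.npz"));W=cloud(c)
save(c,"crop0.png",(215,205,375,285),5)
z=W[...,2];roi=np.zeros(z.shape,bool);roi[205:285,215:375]=1
print("table z",np.nanmedian(W[285:300,230:300,2]))
def rect(m):
    p=W[m][:,:2].astype(np.float32);r=cv2.minAreaRect(p);return r,len(p)
t=np.nanmedian(W[285:300,230:300,2])
m=roi&(z-t>0.006)
n,l,st,_=cv2.connectedComponentsWithStats(m.astype(np.uint8));k=1+st[1:,4].argmax();m=l==k
print("all",rect(m))
mf=m&(abs(z-t-.036)<.004);print("fence",rect(mf))
hsv=cv2.cvtColor(c["pixels"],cv2.COLOR_RGB2HSV)
y=roi&(hsv[...,1]>120)&(abs(hsv[...,0].astype(int)-27)<8);print("rack",rect(y),np.nanmedian(W[y],0))
h=np.round((z-t)*1000)
for v in range(216,274,3): print(v,' '.join('%3.0f'%a for a in h[v,222:368:4]))
E
python3 m.py
```

```text
table z 0.00014639550935946488
all (((0.4961601197719574, -0.009887218475341797), (0.35377711057662964, 0.1335359364748001), 81.10189056396484), 4382)
fence (((0.49402153491973877, -0.012295976281166077), (0.3477490544319153, 0.13007724285125732), 81.0783920288086), 1752)
rack (((0.5200495719909668, 0.012783322483301163), (0.11015710234642029, 0.04310628026723862), 80.62969207763672), 689) [0.52009083 0.01175121 0.06690296]
216  -0  -1  -2  -3   3   2   2  -0   3   3   1  -2  -1  -1  -0   1  -1  -2   2   4  -0  -3  -5  -3   0   2  -3  -5  -0  -1  -0  -0  -3   2  -2  -2  -2
219   3  -6   3  31  32  39  36   2  -2  -1  -1   4   2  -4  -4  -0   1  -0  -4   1   0   1  -1   1   0   5  -1   1   1   0  -3   2   4   0  -1  -2  -5
222  -3   2  24  25  22  26  36  19  37  36  38   6  -1  -2  -0   4   1  -1   2   2  -5  -6   2   4   1   0  -5  -3   2   3  -2   1  -4  -2  -2   4   5
225  -4  -1   7  22  29  24  35  36  36  35  37  36  30  34  35   8  -4   4   3   2  -1   3   1   0   0   1  -1  -5  -1   1  -1  -0  -1  -0  -3  -1   1
228   0   3   3   5   8  59  40  37  36  33  32  36  37  37  35 
[... 1667 characters left out ...]
  38  36  46   5   1  26  34  34   7  35  34  21  24  23  27  17  18   6   1   8   5  39   3
264  -3   1  -1  -1   1  -0   2   3  -2  -0  -1   5  -4  41  56  37  44   6   0  -2   0   2   6   8  36  36  35   7  12  13  18  19  24  22  34  -1  -1
267  -4   5  -3  -3  -2  -1  -1  -0  -1   3   0  -1  -1  41  37  37  39  -2  -2   2   0   1   2  -4  -0   1   6   5  37  33  38   3   3  23  32   1   2
270   2   0   0  -5   5  -1  -0   1   1  -3  -2  -2  -3  41  39  41  20  -0   0   2  -0  -1  -1  -2   1   2   4   2   2  -1   4   7   5  35  35   0  -3
273   1  -0  -1  -4  -2   1   0  -0  -0  -1   1   0   4   7  39  40   3   2  -3  -1  -1   3  -0  -2   4  -1   1   2  -2  -2   1   1  -1   5   3   4  -3
```

View pics/crop0.png

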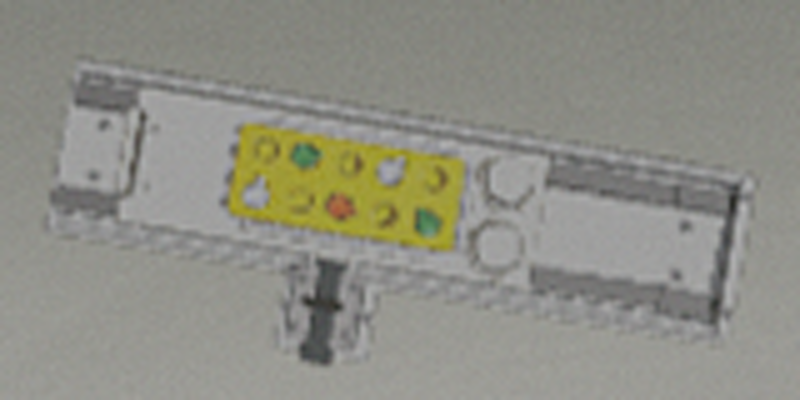

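```bash
cat > m2.py <<'E'
from h import *
c=dict(np.load("top0.npz"));W=cloud(c);z=W[...,2]
roi=np.zeros(z.shape,bool);roi[205:285,215:375]=1
a=np.radians(81.1);ex=-np.array([np.cos(a),np.sin(a)])
for it in range(3):
    ey=np.array([-ex[1],ex[0]]);o0=np.array([.5,-.006])
    D=W[...,:2]-o0;X=D@ex;Y=D@ey
    m=roi&(z>.006)
    # far-edge outline: max Y per x bin
    xs=np.arange(-.16,.16,.01);e=np.array([np.nanpercentile(Y[m&(abs(X-x)<.005)&(z<.042)&(z>.028)],98) for x in xs])
    s,b=np.polyfit(xs,e,1);ex=ex+s*ey;ex/=np.linalg.norm(ex)
mm=m&(abs(Y-(b-.045))<.05)
lo,hi=np.nanpercentile(X[mm],[.3,99.7])
near=np.nanpercentile(Y[m&(abs(X)>.06)],.5)
print("ang",np.degrees(np.arctan2(ex[1],ex[0])),"far",b,"near",near,"x",lo,hi,hi-lo)
O=o0+ex*(lo+hi)/2+ey*(b+near)/2;print("O",O)
D=W[...,:2]-O;X=D@ex;Y=D@ey
hsv=cv2.cvtColor(c["pixels"],cv2.COLOR_RGB2HSV)
y=roi&(hsv[...,1]>120)&(abs(hsv[...,0].astype(int)-27)<8)
print("rack x",np.nanpercentile(X[y],[1,50,99]),"y",np.nanpercentile(Y[y],[1,50,99]))
p=roi&(z>.045)&(X<-.09);print("plate",p.sum(),np.nanpercentile(X[p],[2,50,98]),np.nanpercentile(Y[p],[2,98]))
b=roi&(z>.047)&(Y<-.045);print("thumb",b.sum(),X[b],Y[b],z[b])
k=roi&(z>.03)&(Y<-.05);print("block",np.nanpercentile(X[k],[2,98]),np.nanpercentile(Y[k],[2,98]))
for n,(u,v,h) in dict(thumbtop=(215+322/5,205+303/5,.060),platetop=(215+136/5,205+152/5,.058)).items():
    q=ray(c,u,v,h)[:2]-O;print(n,q@ex,q@ey)
np.savez("dock.npz",O=O,ex=ex,ey=ey)
E
python3 m2.py
```

```text
ang -98.8529472067506 far 0.058831494181292125 near -0.04253109027034415 x -0.16996422154531743 0.1799721005806705 0.3499363221259879
O [ 0.507283   -0.01219863]
rack x [-0.08054928 -0.02630257  0.02832464] y [-0.01215606  0.00929415  0.03065731]
plate 55 [-0.13783275 -0.1342968  -0.1322413 ] [-0.00946446  0.03117838]
thumb 18 [-0.03580817 -0.03362837 -0.03136916 -0.02878618 -0.02625325 -0.03884911
 -0.03547351 -0.03311284 -0.03082586 -0.02823306 -0.02585484 -0.02355438
 -0.02112654 -0.01847894 -0.02583217 -0.02308461 -0.02067427 -0.01812327] [-0.04749965 -0.04706497 -0.04663591 -0.04624882 -0.04585742 -0.05024716
 -0.04991009 -0.04949855 -0.04907876 -0.04868886 -0.04827725 -0.04785476
 -0.04744697 -0.04707232 -0.05066783 -0.05028649 -0.04987771 -0.04948411] [0.06270738 0.0589486  0.05623179 0.0588118  0.06069343 0.04706409
 0.0613757  0.06044057 0.05822157 0.06106056 0.06030487 0.05805835
 0.05805952 0.06242048 0.05322418 0.05896208 0.058669   0.06115978]
block [-0.04416083 -0.01135283] [-0.07708437 -0.05061798]
thumbtop -0.027073558132451096 -0.04997333769402879
platetop -0.13039108935225158 0.008280053124580303
```

```bash
cat > m3.py <<'E'
from h import *
c=dict(np.load("top0.npz"));W=cloud(c);z=W[...,2];d=np.load("dock.npz");O,ex,ey=d["O"],d["ex"],d["ey"]
D=W[...,:2]-O;X=D@ex;Y=D@ey
roi=np.zeros(z.shape,bool);roi[205:285,215:375]=1
for x in(-.15,-.1,-.07,0.03,.07,.1,.14):
    print(x,[(int(y*1000),int(1000*np.nanmedian(z[q]))) for y in np.arange(-.09,.07,.004) if (q:=roi&(abs(X-x)<.012)&(abs(Y-y)<.002)).any()])
print("catch",[(int(y*1000),int(1000*np.nanmedian(z[q]))) for y in np.arange(-.1,.0,.004) if (q:=roi&(abs(X+.028)<.015)&(abs(Y-y)<.002)).any()])
E
python3 m3.py
```

```text
-0.15 [(-90, -1), (-86, 0), (-81, 0), (-77, 0), (-73, -1), (-69, 0), (-65, 0), (-61, 0), (-57, 0), (-53, 0), (-49, 0), (-45, 0), (-41, 0), (-37, 0), (-33, 2), (-29, 32), (-25, 34), (-21, 15), (-17, 23), (-13, 23), (-9, 20), (-5, 7), (-1, 8), (2, 6), (6, 6), (10, 6), (14, 6), (18, 5), (22, 6), (26, 7), (30, 5), (34, 22), (38, 23), (42, 25), (46, 14), (50, 36), (54, 4), (58, 0), (62, 0), (66, 0)]
-0.1 [(-90, 1), (-86, 0), (-81, 1), (-77, 0), (-73, 0), (-69, 0), (-65, 0), (-61, 0), (-57, -1), (-53, 0), (-49, 0), (-45, 0), (-41, -1), (-37, 0), (-33, 4), (-29, 33), (-25, 32), (-21, 34), (-17, 33), (-13, 35), (-9, 35), (-5, 35), (-1, 35), (2, 35), (6, 35), (10, 33), (14, 34), (18, 35), (22, 35), (26, 35), (30, 34), (34, 35), (38, 36), (42, 36), (46, 31), (50, 36), (54, 5), (58, 0), (62, 0), (66, 0)]
-0.07 [(-90, 0), (-86, 0), (-81, 0), (-77, 0), (-73, 0), (-69, 0), (-65, 0), (-61, 1), (-57, 0), (-53, 1), (-49, 0), (-45, -1), (-41, 0), (-37, 0), (-33, 3), (-29, 31), (-25, 34), (-21, 34), (-17, 37), (-13, 36), (-9, 67), (-5, 68), (-1, 75), (2, 70), (6, 67), (10, 67), (14, 67), (18, 65), (22,
[... 1193 characters left out ...]
 (38, 23), (42, 24), (46, 14), (50, 34), (54, 2), (58, 0), (62, 2), (66, 0)]
0.14 [(-69, 0), (-65, 0), (-61, 0), (-57, 0), (-53, 0), (-49, 0), (-45, -1), (-41, -1), (-37, -1), (-33, 4), (-29, 31), (-25, 34), (-21, 18), (-17, 23), (-13, 20), (-9, 13), (-5, 4), (-1, 6), (2, 4), (6, 5), (10, 6), (14, 6), (18, 5), (22, 6), (26, 6), (30, 6), (34, 22), (38, 22), (42, 21), (46, 14), (50, 35), (54, 3), (58, 0), (62, 0), (66, 0)]
catch [(-100, 2), (-96, -1), (-92, 0), (-88, 0), (-83, 0), (-79, 0), (-75, 34), (-71, 36), (-67, 40), (-63, 40), (-59, 39), (-55, 40), (-51, 40), (-47, 58), (-43, 40), (-39, 40), (-35, 40), (-31, 39), (-27, 35), (-23, 32), (-19, 34), (-15, 39), (-11, 40), (-7, 67), (-3, 68)]
```

```bash
cat >> h.py <<'E'
def dk():
    d=np.load("dock.npz");return d["O"]+.0105*d["ey"],d["ex"],d["ey"]
def tcp():
    O,ex,ey=dk();o=ctrl.get_obs();p=o["ee_pos"];D=p[:2]-O;F=o["force"]
    print("t",round(o["time_s"],2),"dock xyz mm",(1000*np.array([D@ex,D@ey,p[2]])).round(1),"yaw",np.degrees(o["eef_rot"]).round(2),"F dock",F[:2]@ex,F[:2]@ey,F[2])
E
python3 -c "
from h import *
tcp();O,ex,ey=dk();print(O,ex,ey,np.degrees(np.arctan2(-ex[1],-ex[0])))"
```

```text
t 0.1 dock xyz mm [ 558.8 -269.9  205. ] yaw [-1.7994e+02 -1.0000e-02  1.7460e+01] F dock 0.9531686065432414 0.31558530678543506 0.17352475802909936
[ 0.51765791 -0.01381457] [-0.153899   -0.98808658] [ 0.98808658 -0.15389903] 81.14705279324942
```

Emit:
servo_tool(
  plan=[
    [0,0,0,0,0,0,-0.139],
    [0,0,0,0,0,0,-0.139],
    [0,0,0,0,0,0,-0.139],
    [0,0,0,0,0,0,-0.139],
    [0,0,0,0,0,0,-0.139],
    [0,0,0,0,0,0,-0.139],
    [0,0,0,0,0,0,-0.139],
    [0,0,0,0,0,0,-0.139],
  ],
)

```text
time_s: 1.1
ee_pos: [0.165, -0.5245, 0.2051]
eef_rot: [-3.141, -0.001, 1.421]
force: [0.3, 0.3, 0.1]
grip_width: 0.0175
grip_force: 0.0
```

Emit:
servo_tool(
  plan=[
    [0,0.046,0.017,0,0,0,0],
    [0,0.046,0.017,0,0,0,0],
    [0,0.046,0.017,0,0,0,0],
    [0,0.046,0.017,0,0,0,0],
    [0,0.046,0.017,0,0,0,0],
    [0,0.046,0.017,0,0,0,0],
    [0,0.046,0.017,0,0,0,0],
    [0,0.046,0.017,0,0,0,0],
  ],
)

```text
time_s: 2.1
ee_pos: [0.3563, -0.1803, 0.2054]
eef_rot: [3.141, 0.0, 1.417]
force: [0.8, -0.8, 0.1]
grip_width: 0.0009
grip_force: 0.0
```

Emit:
servo_tool(
  plan=[
    [0,0.046,0.017,0,0,0,0],
    [0,0.046,0.017,0,0,0,0],
    [0,0.046,0.017,0,0,0,0],
    [0,0.046,0.017,0,0,0,0],
    [0,0.046,0.017,0,0,0,0],
    [0,0.046,0.017,0,0,0,0],
    [0,0.046,0.017,0,0,0,0],
    [0,0,0,0,0,0,0],
  ],
)

```text
time_s: 3.1
ee_pos: [0.5232, 0.1203, 0.2045]
eef_rot: [-3.14, 0.0, 1.42]
force: [-0.5, -0.0, -0.8]
grip_width: 0.0004
grip_force: 0.0
```

```bash
python3 -c "
from h import *
tcp();c=snap('wrist');save(c,'w1.png');np.savez('w1.npz',**c)
O,ex,ey=dk();W=cloud(c);D=W[...,:2]-O;X=D@ex;Y=D@ey;z=W[...,2]
p=(z>.05)&(z<.062)&(X<-.1)&(X>-.16)&(abs(Y)<.05);print(p.sum(),np.percentile(X[p],[2,50,98]),np.percentile(Y[p],[2,50,98]),np.median(z[p]))
"
```

```text
t 3.1 dock xyz mm [-133.3  -15.1  204.5] yaw [-1.7992e+02  1.0000e-02  8.1350e+01] F dock 0.08992210765227823 -0.4660904275738469 -0.7660482596488064
376 [-0.13993711 -0.13769706 -0.13378953] [-0.02190558 -0.00118686  0.01878541] 0.05724098203190048
```

View pics/w1.png

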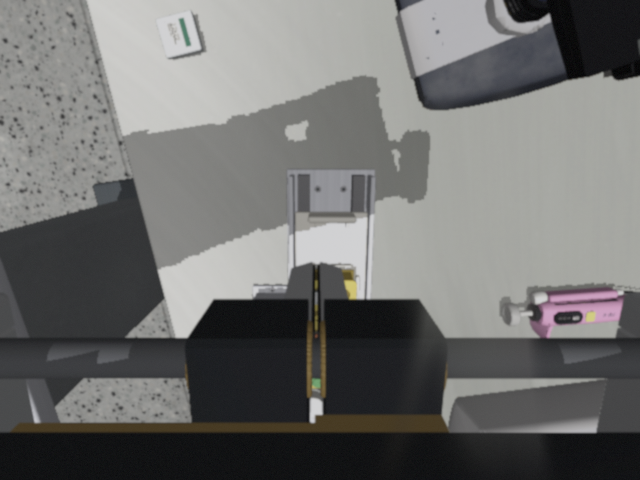

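Wrist view: the end plate is at (332,217) and the open left end of the dock at (332,172). The plate face measures dock x = −139, y = −1, top z = 57 mm. All of this agrees with the top view.

Emit:
servo_tool(
  plan=[
    [0,0.023,0.007,0,0,0,0],
    [0,0.022,0.007,0,0,0,0],
    [0,0,0,0.03,0,0,0],
    [0,0,0,0.035,0,0,0],
    [0,0,0,0.035,0,0,0],
    [0,0,0,0.035,0,0,0],
    [0,0,0,0.025,0,0,0],
    [0,0,0,0,0,0,0],
  ],
)

```text
time_s: 4.15
ee_pos: [0.5425, 0.1591, 0.0442]
eef_rot: [-3.138, 0.001, 1.416]
force: [0.5, 0.2, -0.1]
grip_width: 0.0006
grip_force: 0.0
```

```bash
python3 -c "
from h import *
tcp()"
```

```text
t 4.15 dock xyz mm [-174.7   -2.1   44.2] yaw [-1.7982e+02  8.0000e-02  8.1120e+01] F dock -0.23953644659804577 0.43683087794342523 -0.07817012846904481
```

Emit:
servo_tool(
  plan=[
    [0,-0.006,0.001,0.002,0,0,0],
    [0,-0.006,0.001,0,0,0,0],
    [0,-0.006,0,0,0,0,0],
    [0,-0.004,0,0,0,0,0],
    [0,-0.004,0,0,0,0,0],
    [0,-0.004,0,0,0,0,0],
    [0,-0.004,0,0,0,0,0],
    [0,-0.004,0,0,0,0,0],
  ],
)

```text
time_s: 5.15
ee_pos: [0.5398, 0.1228, 0.0435]
eef_rot: [3.141, -0.001, 1.417]
force: [1.1, 4.2, 0.4]
grip_width: 0.0005
grip_force: 2.6
```

```bash
python3 -c "
from h import *
tcp()"
```

```text
t 5.15 dock xyz mm [-138.4    0.9   43.5] yaw [ 1.7998e+02 -4.0000e-02  8.1190e+01] F dock -4.328929301048609 0.43020856917265715 0.41880346241678423
```

Emit:
servo_tool(
  plan=[
    [0,-0.005,0,0,0,0,0],
    [0,-0.005,0,0,0,0,0],
    [0,-0.005,0,0,0,0,0],
    [0,-0.005,0,0,0,0,0],
    [0,-0.005,0,0,0,0,0],
    [0,-0.005,0,0,0,0,0],
    [0,-0.005,0,0,0,0,0],
    [0,-0.005,0,0,0,0,0],
  ],
)

```text
time_s: 6.15
ee_pos: [0.5337, 0.0832, 0.0435]
eef_rot: [3.141, -0.001, 1.417]
force: [1.5, 5.8, -0.8]
grip_width: 0.0006
grip_force: 2.6
```

Emit:
servo_tool(
  plan=[
    [0,-0.003,0,0,0,0,0],
    [0,-0.003,0,0,0,0,0],
    [0,-0.003,0,0,0,0,0],
    [0,-0.002,0,0,0,0,0],
    [0,-0.002,0,0,0,0,0],
    [0,-0.002,0,0,0,0,0],
    [0,-0.002,0,0,0,0,0],
    [0,-0.002,0,0,0,0,0],
  ],
)

```text
time_s: 7.15
ee_pos: [0.5308, 0.0645, 0.0435]
eef_rot: [3.141, -0.001, 1.417]
force: [0.5, 5.6, 0.5]
grip_width: 0.0004
grip_force: 2.7
```

```bash
cat > p.py <<'E'
from h import *
tcp();c=snap('top');np.savez('top1.npz',**c)
O,ex,ey=dk();hsv=cv2.cvtColor(c["pixels"],cv2.COLOR_RGB2HSV);W=cloud(c);D=W[...,:2]-O;X=D@ex;Y=D@ey
y=(hsv[...,1]>120)&(abs(hsv[...,0].astype(int)-27)<8)&(abs(X)<.2)&(abs(Y)<.05)
print("rack x",np.nanpercentile(X[y],[1,50,99]))
E
python3 p.py
```

```text
t 7.15 dock xyz mm [-79.4   0.9  43.5] yaw [ 1.7999e+02 -3.0000e-02  8.1180e+01] F dock -5.554819070509646 -0.40856485759770433 0.48750442260058935
rack x [-0.01181003  0.04198374  0.09680619]
```

Emit:
servo_tool(
  plan=[
    [0,-0.0015,0,0,0,0,0],
    [0,-0.0015,0,0,0,0,0],
    [0,-0.001,0,0,0,0,0],
    [0,-0.001,0,0,0,0,0],
    [0,-0.001,0,0,0,0,0],
    [0,-0.001,0,0,0,0,0],
    [0,-0.001,0,0,0,0,0],
    [0,-0.001,0,0,0,0,0],
  ],
)

```text
time_s: 8.2
ee_pos: [0.5293, 0.0554, 0.0434]
eef_rot: [-3.142, -0.0, 1.417]
force: [0.5, 4.5, -0.9]
grip_width: 0.0005
grip_force: 2.6
```

Emit:
servo_tool(
  plan=[
    [0,-0.0005,0,0,0,0,0],
    [0,-0.0005,0,0,0,0,0],
    [0,-0.0005,0,0,0,0,0],
    [0,-0.0005,0,0,0,0,0],
    [0,-0.0005,0,0,0,0,0],
    [0,-0.0005,0,0,0,0,0],
    [0,-0.0005,0,0,0,0,0],
    [0,-0.0005,0,0,0,0,0],
  ],
)

```text
time_s: 9.2
ee_pos: [0.5287, 0.0514, 0.0434]
eef_rot: [-3.142, 0.0, 1.417]
force: [0.8, 4.6, 0.2]
grip_width: 0.0008
grip_force: 2.3
```

```bash
python3 p.py
```

```text
t 9.2 dock xyz mm [-66.1   0.9  43.4] yaw [-180.      0.     81.18] F dock -4.677386648532875 0.10297231165303822 0.16439641049886988
rack x [0.0016891  0.05539767 0.10984309]
```

Carrier is at about 47 mm. The drop should come soon, so I'll keep to small steps.

Emit:
servo_tool(
  plan=[
    [0,-0.0005,0,0,0,0,0],
    [0,-0.0005,0,0,0,0,0],
    [0,-0.0005,0,0,0,0,0],
    [0,-0.0005,0,0,0,0,0],
    [0,-0.0005,0,0,0,0,0],
    [0,-0.0005,0,0,0,0,0],
    [0,0,0,0,0,0,0],
    [0,0,0,0,0,0,0],
  ],
)

```text
time_s: 10.25
ee_pos: [0.5284, 0.0496, 0.0435]
eef_rot: [3.141, -0.002, 1.417]
force: [3.2, 13.9, -1.4]
grip_width: 0.0006
grip_force: 7.2
```

```bash
python3 p.py
```

```text
t 10.25 dock xyz mm [-64.3   0.9  43.5] yaw [ 1.7999e+02 -1.1000e-01  8.1180e+01] F dock -14.243019598030797 1.00184386708488 -1.3581919724678022
rack x [0.00339722 0.05736624 0.11176398]
```

Emit:
servo_tool(
  plan=[
    [0,0.002,0,0,0,0,0],
    [0,0.005,0,0,0,0,0],
    [0,0.008,0,0,0,0,0],
    [0,0,0,-0.03,0,0,0],
    [0,0,0,-0.03,0,0,0],
    [0,0,0,-0.03,0,0,0],
    [0,0.02,0,0,0,0,0],
    [0,0,0,0,0,0,0],
  ],
)

```text
time_s: 11.3
ee_pos: [0.5333, 0.0844, 0.1324]
eef_rot: [-3.14, 0.0, 1.418]
force: [-0.5, -0.2, 0.6]
grip_width: 0.0005
grip_force: 0.0
```

```bash
cat > q.py <<'E'
from h import *
O,ex,ey=dk();tcp()
def st(c,cx):
    W=cloud(c);D=W[...,:2]-O;X=D@ex-cx;Y=D@ey;z=W[...,2]
    f=lambda x0,x1,y0,y1:round(1000*np.nanmean(np.clip(z[q],.02,.05)),2) if (q:=(X>x0)&(X<x1)&(Y>y0)&(Y<y1)).any() else None
    print("board back",f(-.09,-.06,-.025,.025),"n side",f(-.04,.0,-.028,-.024),"far side",f(-.04,.06,.026,.03))
    g=lambda m:round(1000*np.nanmedian(z[m]),2)
    print("rack top",g((abs(X-.008)<.05)&(abs(Y)<.02)&(z>.056)),"vial",g((X>.07)&(X<.1)&(abs(Y)<.028)&(z>.05)), "plate",g((X<-.095)&(X>-.11)&(abs(Y)<.02)&(z>.045)))
st(dict(np.load("top0.npz")),-.0345);st(dict(np.load("top1.npz")),.049)
c=snap("top");np.savez("top2.npz",**c);st(c,.049)
c=snap("scene");save(c,"s1.png",(225,220,400,330),4.5)
E
python3 q.py; python3 p.py
```

```text
t 11.3 dock xyz mm [-99.4   0.3 132.4] yaw [-1.7993e+02  2.0000e-02  8.1270e+01] F dock 0.29777128099023564 -0.42635731249793074 0.6438787791565006
board back 35.04 n side 39.47 far side 38.76
rack top 68.03 vial 67.54 plate 57.12
board back 48.87 n side 34.96 far side 34.35
rack top 63.24 vial 61.98 plate 348.93
board back 37.28 n side 34.6 far side 33.26
rack top 63.14 vial 61.58 plate 445.57
t 11.4 dock xyz mm [-98.4   0.2 132.1] yaw [-1.7988e+02  4.0000e-02  8.1230e+01] F dock -0.7837602116986219 -0.0930314574790352 0.018371515668189398
rack x [0.003309   0.05699174 0.11141878]
```

View pics/s1.png

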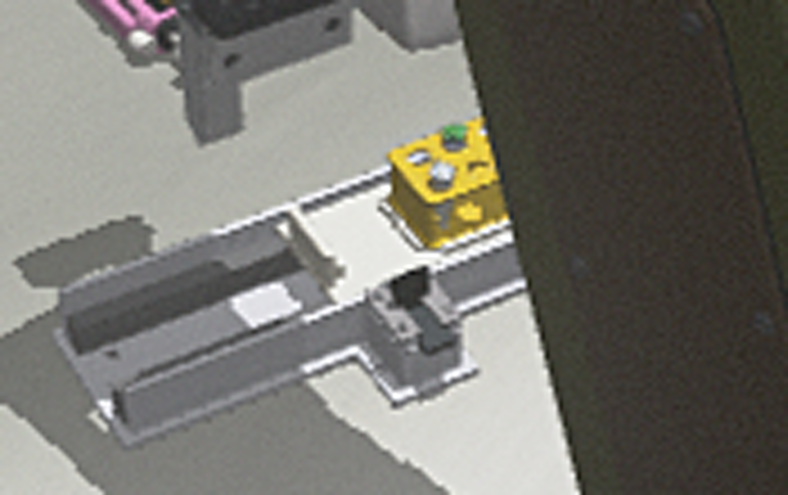

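Scene crop: the end plate is at (315,255), and the carrier lies flat behind the catch, whose black thumb plate at (410,290) is still pulled back. The rack and vial tops are about 5 mm lower at both ends, so the carrier has dropped in. Next is the catch.

Emit:
servo_tool(
  plan=[
    [0,-0.024,-0.034,0,0,0,0],
    [0,-0.024,-0.034,0,0,0,0],
    [0,-0.024,-0.034,0,0,0,0],
    [0,0,0,0,0,0,0],
    [0,0,0,0.03,0,0,0],
    [0,0,0,0.03,0,0,0],
    [0,0,0,0.015,0,0,0],
    [0,0,0,0,0,0,0],
  ],
)

```text
time_s: 12.45
ee_pos: [0.4215, 0.0276, 0.0574]
eef_rot: [-3.139, 0.0, 1.417]
force: [-0.3, -0.8, 0.6]
grip_width: 0.0002
grip_force: 0.0
```

```bash
python3 -c "
from h import *
tcp();c=snap('wrist');save(c,'w2.png')
O,ex,ey=dk();W=cloud(c);D=W[...,:2]-O;X=D@ex;Y=D@ey;z=W[...,2]
p=(z>.05)&(z<.064)&(abs(X+.025)<.025)&(Y>-.08)&(Y<-.035)
print(p.sum(),np.percentile(X[p],[2,50,98]) if p.any() else 0,np.percentile(Y[p],[2,50,98]) if p.any() else 0)
"
```

```text
t 12.45 dock xyz mm [ -26.1 -101.4   57.4] yaw [-1.7986e+02  2.0000e-02  8.1170e+01] F dock 0.8092585703990606 -0.19616390727384952 0.6180229610988832
500 [-0.03934402 -0.03072119 -0.02062569] [-0.06298267 -0.0613053  -0.0581556 ]
```

View pics/w2.png

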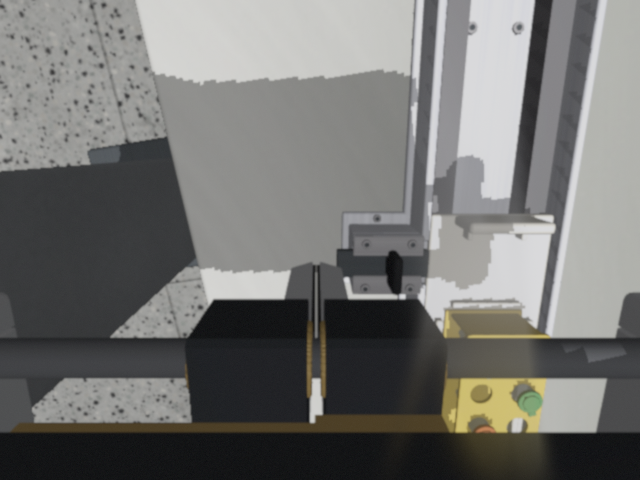

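Wrist view: the thumb plate is at (394,272), centred at dock x = −30, y = −61. I'll shift 4 mm, lower to 48 mm and push.

Emit:
servo_tool(
  plan=[
    [0,0.004,0,0.004,0,0,0],
    [0,0,0,0.004,0,0,0],
    [0,0,0,0,0,0,0],
    [0,0,0.006,0,0,0,0],
    [0,0,0.005,0,0,0,0],
    [0,0,0.004,0,0,0,0],
    [0,0,0.003,0,0,0,0],
    [0,0,0.003,0,0,0,0],
  ],
)

```text
time_s: 13.5
ee_pos: [0.4433, 0.0282, 0.0504]
eef_rot: [-3.141, -0.0, 1.417]
force: [0.0, 0.5, 0.3]
grip_width: 0.0007
grip_force: 0.0
```

```bash
python3 -c "
from h import *
tcp()"
```

```text
t 13.5 dock xyz mm [-30.1 -79.9  50.4] yaw [-179.99   -0.     81.17] F dock -0.49351987122379715 -0.03947135909242331 0.3044407759350902
```

Emit:
servo_tool(
  plan=[
    [0,0,0.003,0.001,0,0,0],
    [0,0,0.003,0.001,0,0,0],
    [0,0,0.003,0,0,0,0],
    [0,0,0.003,0,0,0,0],
    [0,0,0.003,0,0,0,0],
    [0,0,0.003,0,0,0,0],
    [0,0,0.002,0,0,0,0],
    [0,0,0.002,0,0,0,0],
  ],
)

```text
time_s: 14.5
ee_pos: [0.4649, 0.0249, 0.0484]
eef_rot: [-3.141, 0.0, 1.417]
force: [-2.5, -0.2, -1.5]
grip_width: 0.0003
grip_force: 1.0
```

```bash
python3 -c "
from h import *
tcp()"
```

```text
t 14.5 dock xyz mm [-30.1 -58.   48.4] yaw [-179.99    0.     81.18] F dock 0.5715415565136557 -2.4036066946670154 -1.4961735373161056
```

Emit:
servo_tool(
  plan=[
    [0,0,0.001,0,0,0,0],
    [0,0,0.001,0,0,0,0],
    [0,0,0.001,0,0,0,0],
    [0,0,0.001,0,0,0,0],
    [0,0,0.0005,0,0,0,0],
    [0,0,0.0005,0,0,0,0],
    [0,0,0.0005,0,0,0,0],
    [0,0,0.0005,0,0,0,0],
  ],
)

```text
time_s: 15.5
ee_pos: [0.4696, 0.0241, 0.0483]
eef_rot: [-3.138, 0.0, 1.417]
force: [-13.1, 1.2, 7.7]
grip_width: 0.0003
grip_force: 6.8
```

```bash
python3 -c "
from h import *
tcp()"
```

```text
t 15.5 dock xyz mm [-30.1 -53.3  48.3] yaw [-1.7982e+02  1.0000e-02  8.1180e+01] F dock 0.8304378081467727 -13.141958764459412 7.7294715072946385
```

Emit:
servo_tool(
  plan=[
    [0,0,0.0005,0,0,0,0],
    [0,0,-0.003,0,0,0,0],
    [0,0,-0.012,0,0,0,0],
    [0,0,-0.025,0,0,0,0],
    [0,0,-0.02,-0.02,0,0,0],
    [0,0,0,-0.03,0,0,0],
    [0,0,0,-0.03,0,0,0],
    [0,0,0,0,0,0,0],
  ],
)

```text
time_s: 16.5
ee_pos: [0.4128, 0.0331, 0.1302]
eef_rot: [3.137, -0.001, 1.417]
force: [-0.1, 0.1, -0.5]
grip_width: 0.0002
grip_force: 0.0
```

```bash
sed -i 's/top2.npz/top3.npz/;s/s1.png/s2.png/' q.py; python3 q.py; python3 p.py; python3 -c "
from h import *
c=snap('wrist');O,ex,ey=dk();W=cloud(c);D=W[...,:2]-O;X=D@ex;Y=D@ey;z=W[...,2]
p=(z>.05)&(z<.064)&(abs(X+.03)<.012)&(Y>-.08)&(Y<-.028)
print(p.sum(),np.percentile(X[p],[2,50,98]),np.percentile(Y[p],[2,50,98]))
save(c,'w3.png')"
```

```text
t 16.5 dock xyz mm [ -30.3 -110.8  130.2] yaw [ 1.7974e+02 -4.0000e-02  8.1180e+01] F dock -0.07406378173462205 -0.12428259377564393 -0.45749761409238854
board back 35.04 n side 39.47 far side 38.76
rack top 68.03 vial 67.54 plate 57.12
board back 38.0 n side 34.0 far side 33.99
rack top 63.11 vial 62.21 plate 444.36
board back 32.24 n side 35.42 far side 34.06
rack top 63.09 vial 62.11 plate 52.15
t 16.6 dock xyz mm [ -30.1 -111.9  128. ] yaw [179.98  -0.    81.18] F dock -0.2007467966781376 -0.5354077446142173 -0.6715628578157706
rack x [0.00354571 0.05701941 0.11159755]
287 [-0.03924726 -0.03024207 -0.02042726] [-0.0422551  -0.04081053 -0.03744504]
```

View pics/w3.png

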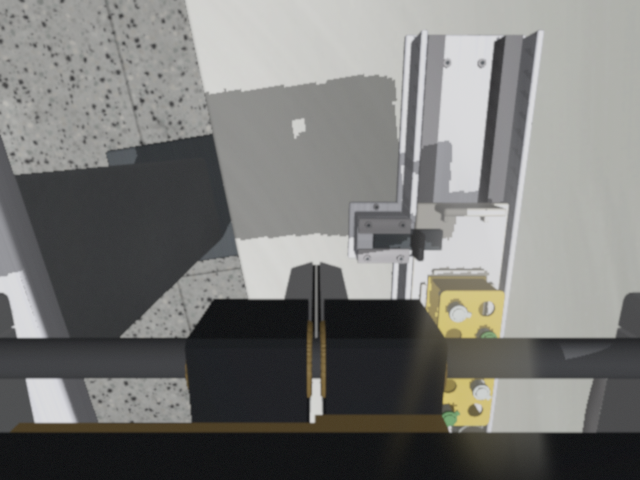

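Wrist view: the thumb plate is now at (418,245) and the nose at (432,240), over the carrier's edge. The plate moved about 21 mm, and the force rose to 13 N at its stop. The carrier and its load are still seated, and the arm is clear.

```bash
python3 -c "
from station import ctrl
print(ctrl.hand_in())"
```

```text
the job is handed in; nothing more can be done
None
```

I handed the job in with the carrier dropped into its notches, the catch pushed across to its stop (about 21 of 22 mm by camera, 13 N felt), the rack and vials still standing and the arm clear; the hand-in call returned no verdict.

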